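Clear the gauge pen's gate, lift its sagging bolt and hold it ajar

ROBOT

A 6-joint arm with a two-finger parallel gripper is mounted at the origin on the work surface. World frame = base frame: x ahead of the robot, y to its left, z up, the work surface at z = 0. Lengths are in m, angles in degrees, forces in N, time in s.
With the tool pointing down it reaches from about 0.35 to 0.975 m from the base axis. Payload 7.1 kg.
Tool frame: the origin (TCP) lies between the finger pads, 19 mm behind the fingertips; this is the grasp point; z points along the fingers, y is the direction in which the jaws open and shut (so a half turn about z gives the same grasp; the last joint's range is limited). The gripper opens to 88 mm and grips with 3 to 60 N. Pads are 20 mm wide; open, the fingers measure 115 mm over their backs; the gripper's body (75 mm by 178 mm) begins 61 mm behind the grasp point.
Start: joints at [65.947, 24.242, 93.386, -0, 62.372, -1.089], TCP at [0.244, 0.575, 0.241] pointing down, gripper open.
Joint ranges: [-172.04, 172.04], [-51.8, 120.97], [4.93, 147.93], [-75.15, 255.16], [6.16, 154.13], [-145.62, 145.62]. Speed limits (degrees/s): [136.94, 136.94, 172.46, 180, 180, 180].

INTERFACE

Orientations are given as a 3x3 rotation matrix whose columns are the frame's x, y, z axes.
In Python, from bench import robot gives the robot as it stands.
- The arm moves only by the shell command python3 -m crank 'ROWS' [FORCE]. ROWS is JSON, a list of rows, each a list of 3 entries, a list of its own where there are three numbers: the gripper command: -1 is shut, 1 is fully open, values between are in proportion, then the shift along the tool's x, y, z in mm, then the turn about the tool's z in degrees. A call has exactly 5 rows; each row shifts and turns the commanded pose from where the row before left it, along the tool's axes as they then stand; what a row does not reach is not made up. A row lasts 1/12 s, in which the tool goes at most 41.7 mm and 7.16 degrees, less where a joint would pass 70% of its speed; a pose out of reach is approached as far as the arm can. A call with a gripper value outside its range is refused whole. The fingers move at their own pace and stop on an object; FORCE is the grip in N (left out, the last holds). Time passes only in rows, so rows that do not move let the fingers close, or fill a call up. It gives the time, the measured TCP pose, the force and the opening at its end, in the units of the state.
- robot.state(): the state, without advancing time (a new reading comes with each control period).
- robot.read_camera(name): name is "side" or "top" or "wrist"; returns the picture (400x640x3 uint8, red, green, blue); there is no depth.
- robot.calibration(name): a dict with "mtx" (3x3 intrinsics, pixels), "extrinsics" (4x4, takes a point from world to camera coordinates); the wrist camera has in their place "T_tool_cam" (4x4, takes a point from camera to tool coordinates, whose origin is the TCP and whose axes are the flange's). Camera axes: x right, y down, z forward; pixel columns grow to the right and rows downward; lengths in m; the calibration is good to about 2 mm. A picture is of the moment at which its call begins: read the wrist's pose just before it. calibration takes no time and is no camera call.
- robot.sign_off(): hands the job in, once; it reports no verdict.
The state is a dict: "time_s": time; "q": joint angles; "joint_velocities": joint speeds; "joint_torque": joint torques, N m; "eef_pos": TCP position; "orientation": TCP orientation; "force": force on the tool from outside, world axes, zero at the start; "ft_torque": the same for the moment, N m; "finger_gap": opening from 0.0 (shut) to 1.0 (fully open).
Only numpy, scipy, OpenCV 4.12 (cv2) and the standard library are available. Lean on these libraries where they do the work, as an engineer would, in place of code of your own. Each camera call takes 0.05 s, during which the arm holds its last target. There are 200 camera calls.

TASK

Nest the two metal cups that stand in front of the little gate into the identical third cup off to the hinge side, leaving that one standing where it is, so that the three make one upright stack. Then take the bolt's upright knob, lift the sagging barrel bolt over the bent lip of its keeper while drawing it towards the hinge, pull the spring-closed gate open towards the robot by about a hand's width (roughly 9 cm at its free edge), and finish while still holding it steadily ajar by the knob. Do not force the gate while it is bolted, and leave the V-block, the ring gauge and the mouse where they are.

Things in the scene. Friction and masses are not known exactly. Their poses are not given: they have to be found in the camera images.
- pen: Low fixed steel fence, 230 deep, 310 wide. Origin: on the bench, middle of the gate's plane; +x into the pen (away from robot), +y from hinge post (y -137, 130 high) to latch post (y +138, 125 high), z up. Sides and back 114 high. The gate spans y -120 to +112, 16 thick, top rail at height 130. Two staples on it, 12 wide, top at height 171, hold the bolt at y -45 and +85.
- keeper: Bent dark steel keeper on the latch post. Origin: centre of its underside, 125 above the bench, 258 from the hinge axis; axes as the pen's. Two cheeks (32 apart along x, 52 high, y -17 to +15), open on top; on the side nearest the gate (y -17 to -13) a lip is bent up to 13 above the origin. The bolt's head lies behind this lip.
- gate (a joint): Gate angle, rad: 0 shut, grows (counter-clockwise from above) as the free edge swings out towards the robot; end stop 1.2. A weak spring closes it: 0.7 Nm/rad from -0.4 rad, so it takes about 0.56 Nm to hold at 0.4 rad.
- gate_hinge (a point): Point on the gate's vertical hinge axis, 145 above the bench. Its y axis lies along the gate from the hinge to the free edge, and turns with the gate.
- gate_edge (a point): Top of the gate's free edge (on the latch stile), 232 from the hinge axis, 123 above the bench.
- bolt (a joint): How far the bolt is drawn towards the hinge along the gate, m: 0 shot, stop at 0.040. It must be drawn at least 0.026 for its head to leave the keeper. Friction about 1 N.
- bolt_lift (a joint): How far the bolt is raised in its two oversize staples, m: 0 sagging, stop at 0.014. It falls back by its weight (240 to 290 g). The bolt's head catches on the lip, after 5 mm of draw, unless raised by more than about 0.007, and until drawn about 0.024.
- bolt_knob: Upright round steel knob on the bolt, 16 diameter, reaching 50 above the bolt's axis (top 195 above the bench when sagging). Origin: on the bolt's axis (145 above the bench), 150 from the hinge axis when shot; axes as the gate's. Moves with the bolt.
- knob_grip (a point): Point on the knob's axis 35 above the bolt's axis, 15 below the knob's top: a good TCP point, 180 above the bench when sagging.
- bolt_head (a point): Centre of the bolt's round steel head, 26 diameter, 14 long, at the end of the 12 diameter rod; 257 from the hinge axis when shot.
- cup_a: Plain aluminium cup, 65 high, 50 to 120 g, one of three alike. Cylindrical collar 58 outside, 52 inside diameter from 43 to 65 above the foot; below it a cone from 49 to a 32 diameter foot. Origin: centre of underside, z up. Nested, its collar rests on the other cup's rim, 22 higher, with 1.5 side play. Stands in front of the gate, nearer its free edge.
- cup_b: Plain aluminium cup, 65 high, 50 to 120 g, one of three alike. Cylindrical collar 58 outside, 52 inside diameter from 43 to 65 above the foot; below it a cone from 49 to a 32 diameter foot. Origin: centre of underside, z up. Nested, its collar rests on the other cup's rim, 22 higher, with 1.5 side play. Stands in front of the gate's hinge half, further out.
- cup_c: Plain aluminium cup, 65 high, 50 to 120 g, one of three alike. Cylindrical collar 58 outside, 52 inside diameter from 43 to 65 above the foot; below it a cone from 49 to a 32 diameter foot. Origin: centre of underside, z up. Nested, its collar rests on the other cup's rim, 22 higher, with 1.5 side play. Stands off to the hinge side; the stack is built in it.
- v_block: Steel V-block, 60 x 50 x 47 high, standing inside the pen. Origin: centre of its underside. A bystander.
- ring_gauge: Steel ring 64 outside diameter, 20 high, lying on the bench. Origin: centre of its underside. A bystander.
- mouse: Black computer mouse, 105 x 60 x 32 high, on the bench. Origin: centre of its underside. A bystander.

How it is judged:
By the outcome, as a careful person would: the job done as asked, in the order asked, and still so for the second after the job is handed in, while the arm keeps its last pose, push and grip.
It also fails if it takes over 66 s, if anything falls off the work surface, if the arm or the gripper's body presses on something with over 40 N, if the wrist force passes 120 N, or if a joint passes its speed limit or range.

## Working session

There is one attempt and no reset: what is moved stays moved. The work goes in short steps, Python scripts to look and compute and a shell command to move; the robot and the scene stay as the last step left them, time stands still between calls to the robot, and variables do not carry over. Pictures are saved under pics/ and viewed, about 8 in all and at most 12, crops included, and the job is handed in when it is done.

```bash
ls; mkdir -p pics; python3 - <<'E'
from bench import robot
import cv2,numpy as np
s=robot.state();print({k:np.round(v,3).tolist() for k,v in s.items()})
ims=[]
for n in ("side","top"):
    c=robot.calibration(n);print(n,np.round(c["mtx"],1).tolist(),np.round(c["extrinsics"],3).tolist())
    im=robot.read_camera(n);cv2.imwrite(f"pics/{n}0.png",im[:,:,::-1])
c=robot.calibration("wrist");print({k:np.round(v,4).tolist() for k,v in c.items()})
E
```

```text
pics
{'time_s': 0.0, 'q': [65.95, 24.286, 93.431, 0.0, 62.373, -1.089], 'joint_velocities': [0.001, 0.088, 0.123, 0.106, 0.031, 0.097], 'joint_torque': [0.001, -54.464, -27.366, 0.064, 0.023, -0.0], 'eef_pos': [0.244, 0.575, 0.241], 'orientation': [[-0.921, 0.39, -0.001], [0.39, 0.921, -0.001], [0.0, -0.002, -1.0]], 'force': [-0.046, -0.53, -0.186], 'ft_torque': [0.052, 0.011, -0.007], 'finger_gap': 1.003}
side [[389.1, 0.0, 315.6], [0.0, 389.1, 198.7], [0.0, 0.0, 1.0]] [[0.81, -0.587, 0.017, -0.429], [-0.366, -0.528, -0.766, 0.366], [0.459, 0.614, -0.642, 0.944], [0.0, 0.0, 0.0, 1.0]]
top [[369.2, 0.0, 320.3], [0.0, 369.2, 202.5], [0.0, 0.0, 1.0]] [[0.001, -1.0, -0.002, 0.062], [-0.985, -0.0, -0.175, 0.589], [0.175, 0.002, -0.985, 1.164], [0.0, 0.0, 0.0, 1.0]]
{'mtx': [[326.0363, 0.0, 317.1858], [0.0, 326.0363, 191.8994], [0.0, 0.0, 1.0]], 'T_tool_cam': [[0.0005, -0.969, -0.2472, 0.0664], [1.0, 0.0003, 0.0008, -0.0004], [-0.0007, -0.2472, 0.969, -0.1436], [0.0, 0.0, 0.0, 1.0]]}
```

View pics/top0.png

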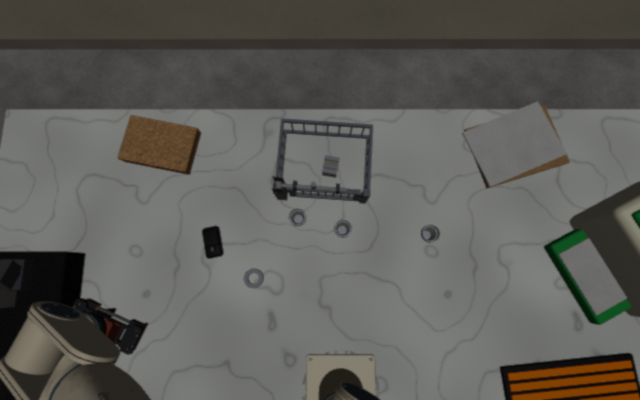

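View pics/side0.png

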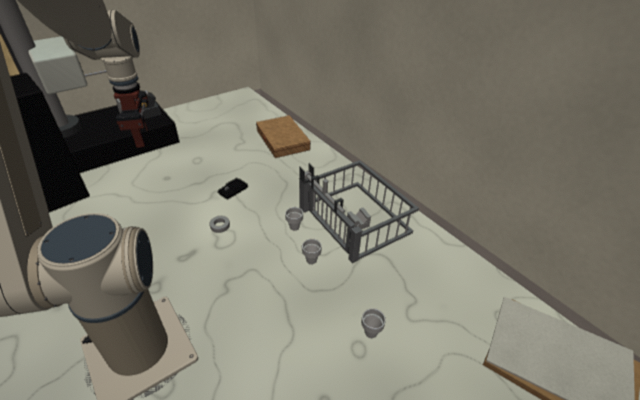

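Top view: cup A at about (297,217), B at (343,229), C at (430,233). The gate runs (278,188)–(366,197) with the hinge on the right, the ring is at (254,278) and the mouse at (213,242). The side view agrees: A (294,218), B (312,251), C (373,323). Next I'll get rough positions and set up helpers.

```bash
cat > h.py <<'E'
from bench import robot
import cv2,numpy as np
def cam(n,s=None):
    c=robot.calibration(n);K=np.array(c["mtx"])
    if n!="wrist": E=np.array(c["extrinsics"])
    else:
        T=np.eye(4);T[:3,:3]=s["orientation"];T[:3,3]=s["eef_pos"]
        E=np.linalg.inv(T@np.array(c["T_tool_cam"]))
    return K,E
def ray(c,uv):
    K,E=c;R=E[:3,:3];o=-R.T@E[:3,3];d=R.T@np.linalg.solve(K,[*uv,1]);return o,d/np.linalg.norm(d)
def plane(c,uv,z):
    o,d=ray(c,uv);return o+d*(z-o[2])/d[2]
def tri(L):
    A=0;b=0;os=[]
    for c,uv in L:
        o,d=ray(c,uv);P=np.eye(3)-np.outer(d,d);A=A+P;b=b+P@o;os.append((o,d))
    x=np.linalg.solve(A,b);return x,[np.linalg.norm(np.cross(x-o,d))*1000 for o,d in os]
def proj(c,X):
    K,E=c;p=K@(E[:3,:3]@np.asarray(X)+E[:3,3]);return p[:2]/p[2]
def shot(n,name):
    s=robot.state();im=robot.read_camera(n)[:,:,::-1].copy();cv2.imwrite(f"pics/{name}.png",im)
    import pickle;pickle.dump((s,n,cam(n,s)),open(f"pics/{name}.pkl","wb"));return im
def load(name):
    import pickle;return cv2.imread(f"pics/{name}.png"),pickle.load(open(f"pics/{name}.pkl","rb"))[2]
E
python3 - <<'E'
from h import *
t=cam("top");s=cam("side")
for n,a,b in [("A",(297,217),(294,216)),("B",(343,229),(312,248)),("C",(430,233),(373,320))]:
    print(n,np.round(plane(t,a,.065),3),np.round(tri([(t,a),(s,b)]),3) if 0 else tri([(t,a),(s,b)]))
for n,a,z in [("ring",(254,278),.02),("mouse",(213,242),.03),("latchpost",(280,190),.125),("hinge",(363,197),.13)]: print(n,np.round(plane(t,a,z),3))
E
```

```text
A [0.539 0.138 0.065] (array([0.54240341, 0.13821069, 0.05038944]), [np.float64(1.1407158549525251), np.float64(1.1407158549524026)])
B [ 0.501 -0.011  0.065] (array([ 0.50365176, -0.01245542,  0.05771472]), [np.float64(2.7033063733495917), np.float64(2.7033063733496694)])
C [ 0.488 -0.29   0.065] (array([ 0.48920924, -0.29252998,  0.057689  ]), [np.float64(0.8825220966658327), np.float64(0.8825220966657501)])
ring [0.345 0.279 0.02 ]
mouse [0.461 0.416 0.03 ]
latchpost [0.616 0.188 0.125]
hinge [ 0.593 -0.07   0.13 ]
```

```bash
python3 -m crank '[[1,[-25,-25,-4],0],[1,[-25,-25,-4],0],[1,[-25,-25,-4],0],[1,[-25,-25,-4],0],[1,[-25,-25,-4],0]]'; python3 -m crank '[[1,[-25,-25,-4],0],[1,[-25,-25,-4],0],[1,[-25,-25,-4],0],[1,[-25,-25,-4],0],[1,[-25,-25,-4],0]]'; python3 -m crank '[[1,[-25,-25,-4],0],[1,[-25,-25,-4],0],[1,[-25,-25,-4],0],[1,[-25,-25,-4],0],[1,[-25,-25,-4],0]]'; python3 -m crank '[[1,[0,0,0],-6],[1,[0,0,0],-6],[1,[0,0,0],-6],[1,[0,0,0],-5],[1,[0,0,0],0]]'
python3 -c "
from h import *
shot('wrist','w1')"
```

```text
time_s: 0.52
eef_pos: [0.3102, 0.4099, 0.2611]
orientation: [[-0.921, 0.39, -0.0], [0.39, 0.921, -0.001], [0.0, -0.001, -1.0]]
force: [1.4, -0.2, 1.2]
finger_gap: 1.002
time_s: 0.93
eef_pos: [0.3765, 0.246, 0.2814]
orientation: [[-0.921, 0.39, -0.0], [0.39, 0.921, -0.0], [0.0, -0.0, -1.0]]
force: [0.4, 0.9, 0.1]
finger_gap: 1.0
time_s: 1.35
eef_pos: [0.4429, 0.0821, 0.3015]
orientation: [[-0.921, 0.39, -0.0], [0.39, 0.921, -0.0], [0.0, -0.0, -1.0]]
force: [0.4, 0.4, 0.1]
finger_gap: 0.999
time_s: 1.77
eef_pos: [0.4426, 0.0836, 0.3011]
orientation: [[-1.0, -0.003, -0.001], [-0.003, 1.0, -0.0], [0.001, -0.0, -1.0]]
force: [-0.7, -0.6, 0.4]
finger_gap: 1.001
```

View pics/w1.png

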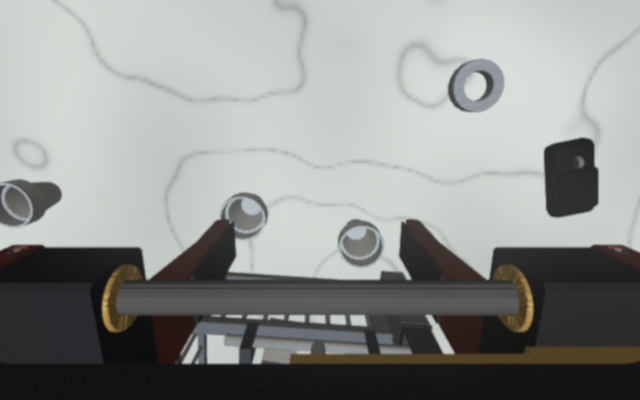

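Wrist view: cup B rim at about (245,214), A (360,243), C (17,202). The gate is mostly hidden by the gripper. I'll take a second wrist view from a shifted place to triangulate.

```bash
python3 -m crank '[[1,[4,-40,0],0],[1,[4,-40,0],0],[1,[4,-40,0],0],[1,[4,-30,0],0],[1,[0,0,0],0]]' >/dev/null
python3 - <<'E'
from h import *
shot('wrist','w2')
G={'A':(.54,.138,.065),'B':(.502,-.011,.065),'C':(.489,-.291,.065)}
rows=[]
for w in('w1','w2'):
    im,c=load(w);r=[]
    for k,X in G.items():
        u,v=proj(c,X).astype(int);print(w,k,u,v)
        p=cv2.copyMakeBorder(im,40,40,40,40,cv2.BORDER_CONSTANT)[max(v,0):v+80,max(u,0):u+80]
        p=cv2.resize(p,(260,260),interpolation=cv2.INTER_CUBIC) if p.size else np.zeros((260,260,3),np.uint8);r.append(p)
    rows.append(np.hstack(r))
cv2.imwrite('pics/c1.png',np.vstack(rows))
E
```

```text
w1 A 360 243
w1 B 240 214
w1 C 8 203
w2 A 482 254
w2 B 365 227
w2 C 138 218
```

View pics/c1.png

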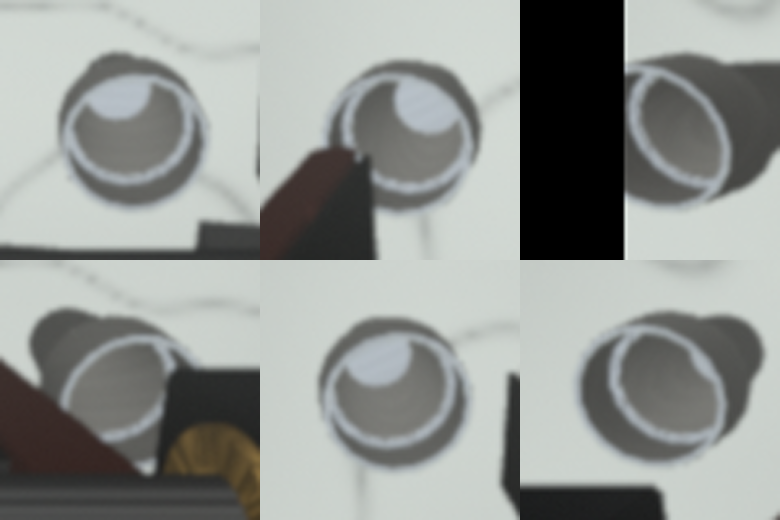

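```bash
python3 -m crank '[[1,[-20,-18,0],0],[1,[-25,-25,0],0],[1,[-25,-20,0],0],[1,[-5,-2,0],0],[1,[0,0,0],0]]' >/dev/null
python3 - <<'E'
from h import *
im=shot('wrist','w3');_,c=load('w3')
G={'A':(.54,.138,.065),'B':(.502,-.011,.065),'C':(.489,-.291,.065)}
for k,X in G.items(): print(k,proj(c,X))
im2,c2=load('w2')
print(im2[218,110:150].tolist()); print(im2[227,338:350].tolist())
E
```

```text
A [540.12338708 196.93756638]
B [419.13615509 165.9189429 ]
C [180.16400204 155.11191949]
[[203, 208, 201], [203, 208, 202], [203, 208, 201], [201, 205, 198], [194, 194, 187], [179, 175, 168], [147, 144, 139], [97, 97, 95], [75, 78, 77], [74, 77, 76], [75, 77, 77], [74, 77, 77], [74, 76, 76], [75, 77, 77], [79, 81, 80], [102, 101, 98], [143, 139, 134], [178, 171, 164], [181, 175, 167], [158, 155, 149], [119, 121, 118], [101, 104, 104], [98, 102, 102], [98, 102, 102], [98, 102, 101], [99, 103, 103], [100, 104, 103], [101, 106, 106], [102, 106, 106], [102, 106, 106], [103, 107, 106], [102, 105, 105], [103, 107, 106], [103, 107, 107], [104, 108, 108], [105, 109, 108], [107, 111, 110], [107, 112, 111], [108, 112, 112], [108, 113, 112]]
[[204, 210, 203], [205, 210, 203], [204, 210, 203], [201, 205, 199], [180, 185, 179], [143, 146, 142], [139, 139, 134], [171, 168, 161], [181, 178, 170], [164, 163, 157], [128, 130, 127], [106, 110, 109]]
```

View pics/w3.png

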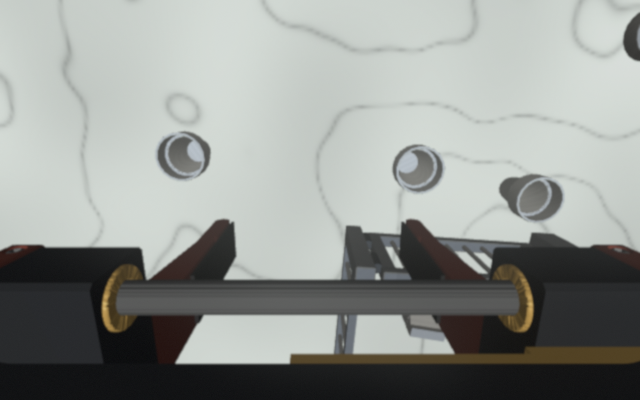

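w3 shows all three cups clear: C (184,155), B (417,167), A (535,197), all unoccluded. Now I'll fit the rims.

```bash
cat > rim.py <<'E'
from h import *
from scipy.optimize import least_squares
def rim(w,X,h,win=36,thr=190):
    im,c=load(w);u,v=proj(c,X).astype(int)
    g=im[:,:,1].astype(np.uint8);m=np.zeros_like(g)
    y0,x0=max(v-win,0),max(u-win,0)
    m[y0:v+win,x0:u+win]=(g[y0:v+win,x0:u+win]<thr)*255
    cs,_=cv2.findContours(m,cv2.RETR_EXTERNAL,cv2.CHAIN_APPROX_NONE)
    k=max(cs,key=cv2.contourArea)[:,0].astype(float)
    # subpixel: push boundary 0.5px outwards
    ctr=k.mean(0);k=k+0.5*(k-ctr)/np.linalg.norm(k-ctr,axis=1)[:,None]
    P=np.array([plane(c,p,h)[:2] for p in k]);o=ray(c,(0,0))[0][:2]
    p=np.array([X[0],X[1],.029])
    for _ in range(4):
        d=P-p[:2];n=(p[:2]-o)/np.linalg.norm(p[:2]-o)
        S=P[(d@n)>-0.2*.029]
        p=least_squares(lambda q:np.hypot(S[:,0]-q[0],S[:,1]-q[1])-q[2],p,loss='soft_l1',f_scale=.0005).x
    r=np.hypot(S[:,0]-p[0],S[:,1]-p[1])-p[2]
    return p,np.std(r)*1000,proj(c,[p[0],p[1],h]),c
if __name__=="__main__":
    G={'A':(.54,.138,.065),'B':(.502,-.011,.065),'C':(.489,-.291,.065)}
    for k,V in {'A':['w1','w3'],'B':['w2','w3'],'C':['w2','w3']}.items():
        L=[]
        for w in V:
            p,s,uv,c=rim(w,G[k],.065);L.append((c,uv));print(k,w,np.round(p*1000,1),round(s,2),uv.round(1))
        x,e=tri(L);print('  tri',np.round(x*1000,1),np.round(e,1))
E
python3 rim.py
```

```text
A w1 [543.6 138.7  28.6] 0.66 [361.1 246.7]
A w3 [544.5 137.8  29. ] 4.18 [539.4 200.5]
  tri [544.8 139.1  63. ] [0.3 0.3]
B w2 [506.9  -9.9  28.7] 2.61 [366.5 230.9]
B w3 [506.8 -10.1  28.3] 0.71 [419.6 169.9]
  tri [506.8 -10.   65. ] [0.1 0.1]
C w2 [ 490.7 -291.5   28.8] 0.39 [137.9 219.7]
C w3 [ 491.1 -291.7   28.2] 0.36 [179.8 156.9]
  tri [ 491.3 -292.4   63.4] [0. 0.]
```

```bash
python3 -c "
from h import *
s=robot.state();print(s['time_s'],np.round(s['eef_pos'],4),np.round(s['orientation'],4).tolist(),s['q'],s['finger_gap'])"
```

```text
2.75 [ 0.5019 -0.1301  0.3007] [[-1.0, 0.0004, -0.0015], [0.0004, 1.0, 0.0008], [0.0015, 0.0008, -1.0]] [-1.58620618e+01  1.13265633e+01  1.03351501e+02  2.44416741e-02
  6.54197804e+01 -1.05850991e+02] 0.9994099024103804
```

```bash
python3 -m crank '[[1,[-1,30,0],0],[1,[-1,30,10],0],[1,[-1,30,20],0],[1,[-1,25,28],0],[1,[-1,5,38],0]]' 20 | tail -5; python3 -m crank '[[1,[0,0,38],0],[1,[0,0,38],0],[1,[0,0,34],0],[1,[0,0,20],0],[1,[0,0,10],0]]'; python3 -c "
from h import *
shot('wrist','w4')
s=robot.state();print(np.round(s['eef_pos'],4))"
```

```text
time_s: 3.17
eef_pos: [0.5068, -0.0069, 0.2067]
orientation: [[-1.0, -0.003, 0.005], [-0.003, 1.0, 0.001], [-0.005, 0.001, -1.0]]
force: [0.2, -0.2, -0.4]
finger_gap: 1.0
time_s: 3.58
eef_pos: [0.5036, -0.0096, 0.063]
orientation: [[-1.0, -0.001, -0.005], [-0.001, 1.0, 0.0], [0.005, 0.0, -1.0]]
force: [-0.5, 0.3, -0.5]
finger_gap: 0.999
[ 0.5039 -0.0098  0.0627]
```

View pics/w4.png

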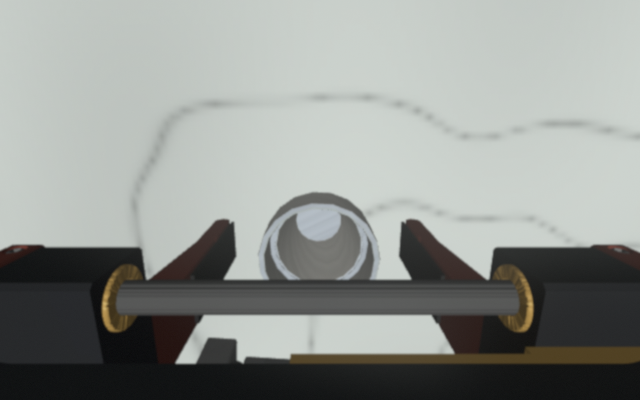

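Cup B sits centred between the open fingers, so I'll close and lift.

```bash
python3 -m crank '[[-1,[0,0,0],0],[-1,[0,0,0],0],[-1,[0,0,0],0],[-1,[0,0,0],0],[-1,[0,0,0],0]]' 20 ; python3 -m crank '[[-1,[0,0,0],0],[-1,[0,0,-10],0],[-1,[0,0,-25],0],[-1,[0,0,-38],0],[-1,[0,0,-40],0]]'
```

```text
time_s: 4.05
eef_pos: [0.5076, -0.0111, 0.0666]
orientation: [[-1.0, -0.0, 0.002], [-0.0, 1.0, 0.0], [-0.002, 0.0, -1.0]]
force: [-1.4, -0.1, 0.8]
finger_gap: 0.66
time_s: 4.47
eef_pos: [0.5054, -0.0111, 0.1791]
orientation: [[-1.0, -0.0, -0.004], [-0.0, 1.0, 0.0], [0.003, 0.0, -1.0]]
force: [1.2, -0.0, -0.8]
finger_gap: 0.66
```

```bash
python3 -m crank '[[-1,[1,-20,-8],0],[-1,[2,-35,0],0],[-1,[2,-40,0],0],[-1,[2,-40,0],0],[-1,[2,-40,0],0]]' >/dev/null; python3 -m crank '[[-1,[2,-40,0],0],[-1,[2,-40,0],0],[-1,[2,-20,0],0],[-1,[0,-6,0],0],[-1,[0,0,0],0]]';  python3 -m crank '[[-1,[0,0,0],0],[-1,[0,0,0],0],[-1,[0,0,0],0],[-1,[0,0,0],0],[-1,[0,0,0],0]]'; python3 -c "
from h import *
shot('wrist','w5')
shot('side','s5')
for i in range(3):
  s=robot.state();print(np.round(s['eef_pos'],4),s['q'][5])
a=cv2.imread('pics/w5.png')[120:320,180:480];b=cv2.imread('pics/s5.png')[200:360,300:460]
cv2.imwrite('pics/c5.png',np.hstack([cv2.resize(a,(450,300)),cv2.resize(b,(300,300))]))"
```

```text
time_s: 5.3
eef_pos: [0.4916, -0.2934, 0.1867]
orientation: [[-1.0, 0.002, 0.0], [0.002, 1.0, -0.0], [-0.0, -0.0, -1.0]]
force: [0.6, -0.6, -1.2]
finger_gap: 0.657
time_s: 5.72
eef_pos: [0.4922, -0.2911, 0.1864]
orientation: [[-1.0, -0.002, -0.0], [-0.002, 1.0, 0.0], [0.0, 0.0, -1.0]]
force: [-0.0, 0.7, -1.4]
finger_gap: 0.658
[ 0.4922 -0.2915  0.1864] -121.91731451784594
[ 0.4922 -0.2915  0.1864] -121.91731451784594
[ 0.4922 -0.2915  0.1864] -121.91731451784594
```

View pics/c5.png

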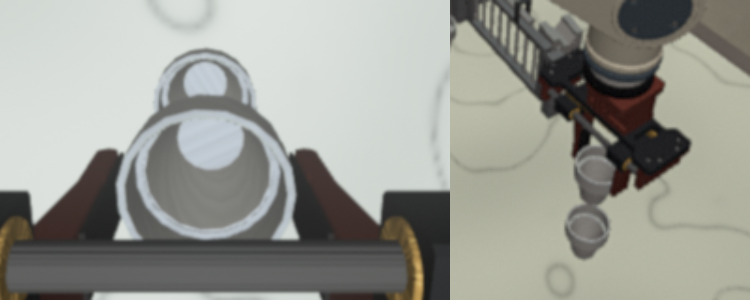

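Cup B is held upright, laterally in line with cup C below it. Lowering with a force check.

```bash
python3 -m crank '[[-1,[0,0,20],0],[-1,[0,0,25],0],[-1,[0,0,20],0],[-1,[0,0,14],0],[-1,[0,0,7],0]]';  python3 -m crank '[[-1,[0,0,3],0],[-1,[0,0,3],0],[-1,[0,0,3],0],[-1,[0,0,1],0],[-1,[0,0,0],0]]'
```

```text
time_s: 6.23
eef_pos: [0.4911, -0.2913, 0.0984]
orientation: [[-1.0, -0.001, -0.003], [-0.001, 1.0, 0.002], [0.003, 0.002, -1.0]]
force: [-0.2, 0.8, -1.3]
finger_gap: 0.657
time_s: 6.65
eef_pos: [0.4923, -0.2923, 0.0908]
orientation: [[-1.0, -0.001, 0.001], [-0.001, 1.0, -0.0], [-0.001, -0.0, -1.0]]
force: [-1.0, 0.1, -0.8]
finger_gap: 0.659
```

```bash
python3 -m crank '[[-1,[0,0,1],0],[-1,[0,0,1],0],[-1,[0,0,0],0],[-1,[0,0,0],0],[-1,[0,0,0],0]]' | grep -E 'eef|force';  python3 -m crank '[[-1,[0,0,1],0],[-1,[0,0,0.5],0],[-1,[0,0,0],0],[-1,[0,0,0],0],[-1,[0,0,0],0]]'| grep -E 'eef|force'
```

```text
eef_pos: [0.4924, -0.2925, 0.0889]
force: [-0.1, -1.6, 3.1]
eef_pos: [0.4931, -0.2934, 0.0884]
force: [-1.7, -1.8, 11.1]
```

Contact came at TCP z ≈ 0.0886, against 0.022 + 0.0666 expected, so B is nested. I'll release it and go to cup A.

```bash
python3 -m crank '[[1,[0,0,-1],0],[1,[0,0,0],0],[1,[0,0,0],0],[1,[0,0,-10],0],[1,[0,0,-20],0]]' | grep -E 'eef|force|gap';  python3 -m crank '[[1,[0,0,-30],0],[1,[0,0,-35],0],[1,[0,10,-20],0],[1,[-3,30,0],0],[1,[-5,40,0],0]]'| grep -E 'eef|force'
python3 -m crank '[[1,[-5,40,0],0],[1,[-5,40,0],0],[1,[-5,40,0],0],[1,[-5,40,0],0],[1,[-5,40,0],0]]' >/dev/null
python3 -m crank '[[1,[-5,40,0],0],[1,[-5,40,0],0],[1,[-5,38,0],0],[1,[-3,25,0],0],[1,[0,8,0],0]]' >/dev/null
python3 -m crank '[[1,[0,0,0],0],[1,[0,0,0],0],[1,[0,0,0],0],[1,[0,0,0],0],[1,[0,0,0],0]]'
python3 -c "
from h import *
shot('top','t6')
a=cv2.imread('pics/t6.png')[100:260,240:460]
cv2.imwrite('pics/c6.png',cv2.resize(a,(770,560),interpolation=cv2.INTER_CUBIC))"
```

```text
eef_pos: [0.4904, -0.291, 0.1163]
force: [-0.3, 0.3, -0.3]
finger_gap: 0.983
eef_pos: [0.5009, -0.2133, 0.2053]
force: [0.3, -0.0, -0.2]
time_s: 9.57
eef_pos: [0.5427, 0.1376, 0.2029]
orientation: [[-1.0, 0.001, -0.0], [0.001, 1.0, -0.0], [0.0, -0.0, -1.0]]
force: [-0.6, 0.3, 0.3]
finger_gap: 0.997
```

View pics/c6.png

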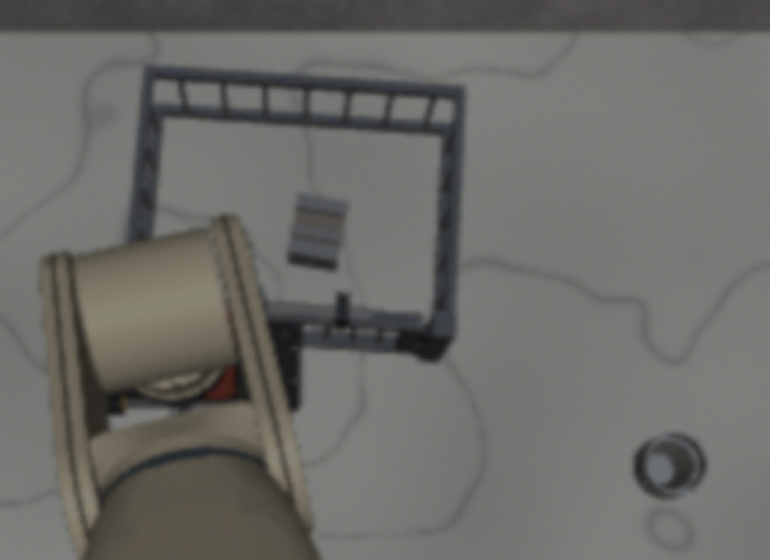

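The B-in-C stack stands upright at crop pixel (670,465). Now descending on cup A.

```bash
python3 -m crank '[[1,[-1,0,20],0],[1,[0,1,35],0],[1,[0,0,35],0],[1,[0,0,26],0],[1,[0,0,14],0]]'| grep -E 'eef|force';  python3 -m crank '[[1,[0,0,7],0],[1,[0,0,1],0],[1,[0,0,0],0],[-1,[0,0,0],0],[-1,[0,0,0],0]]' 20 | grep -E 'eef|force'; python3 -m crank '[[-1,[0,0,0],0],[-1,[0,0,0],0],[-1,[0,0,0],0],[-1,[0,0,0],0],[-1,[0,0,0],0]]'| grep -E 'eef|force|gap'
```

```text
eef_pos: [0.542, 0.1388, 0.0698]
force: [-0.5, 0.0, 0.7]
eef_pos: [0.5447, 0.14, 0.0662]
force: [-0.3, 0.8, 0.8]
eef_pos: [0.5442, 0.14, 0.0654]
force: [-2.1, -0.3, 4.7]
finger_gap: 0.662
```

```bash
python3 -m crank '[[-1,[0,0,-10],0],[-1,[0,0,-30],0],[-1,[0,0,-40],0],[-1,[0,0,-40],0],[-1,[0,-10,-20],0]]'| grep -E 'eef|force|gap'; python3 -m crank '[[-1,[5,-30,0],0],[-1,[5,-40,0],0],[-1,[5,-40,0],0],[-1,[5,-40,0],0],[-1,[5,-40,0],0]]'>/dev/null; python3 -m crank '[[-1,[5,-40,0],0],[-1,[5,-40,0],0],[-1,[5,-40,0],0],[-1,[5,-40,0],0],[-1,[5,-40,0],0]]' >/dev/null;  python3 -m crank '[[-1,[2,-25,0],0],[-1,[0,-7,0],0],[-1,[0,0,0],0],[-1,[0,0,0],0],[-1,[0,0,0],0]]';python3 -c "
from h import *
shot('wrist','w7')"
```

```text
eef_pos: [0.5453, 0.1312, 0.2097]
force: [1.9, 0.0, -0.9]
finger_gap: 0.667
time_s: 12.53
eef_pos: [0.4919, -0.2906, 0.2048]
orientation: [[-1.0, -0.002, -0.001], [-0.002, 1.0, 0.001], [0.001, 0.001, -1.0]]
force: [-0.2, -0.3, -0.9]
finger_gap: 0.661
```

```bash
python3 -m crank '[[-1,[0,-1,18],0],[-1,[0,0,24],0],[-1,[0,0,20],0],[-1,[0,0,12],0],[-1,[0,0,7],0]]'| grep -E 'eef|force|gap'; python3 -m crank '[[-1,[0,0,4],0],[-1,[0,0,3],0],[-1,[0,0,2],0],[-1,[0,0,1],0],[-1,[0,0,0],0]]' | grep -E 'eef|force|gap'; python3 -m crank '[[-1,[0,0,1],0],[-1,[0,0,1],0],[-1,[0,0,0],0],[-1,[0,0,0],0],[-1,[0,0,0],0]]' | grep -E 'eef|force|gap'
```

```text
eef_pos: [0.4916, -0.2915, 0.1224]
force: [-0.5, -0.8, -0.6]
finger_gap: 0.668
eef_pos: [0.4923, -0.2933, 0.1144]
force: [-0.2, -0.2, -1.6]
finger_gap: 0.665
eef_pos: [0.492, -0.2932, 0.112]
force: [0.3, 0.8, -0.5]
finger_gap: 0.671
```

```bash
python3 -m crank '[[-1,[0,0,1],0],[-1,[0,0,1],0],[-1,[0,0,0],0],[-1,[0,0,0],0],[-1,[0,0,0],0]]' | grep -E 'eef|force|gap';python3 -m crank '[[-1,[0,0,1],0],[-1,[0,0,0.5],0],[-1,[0,0,0],0],[-1,[0,0,0],0],[-1,[0,0,0],0]]' | grep -E 'eef|force|gap'
```

```text
eef_pos: [0.492, -0.2931, 0.1098]
force: [-0.0, -0.5, -1.1]
finger_gap: 0.665
eef_pos: [0.4925, -0.2931, 0.1094]
force: [-1.8, 2.8, 8.3]
finger_gap: 0.664
```

Third cup seated at TCP z 0.1094, exactly as expected. I'll release, rise, turn 90° and look at the gate.

```bash
python3 -m crank '[[1,[0,0,-1],0],[1,[0,0,0],0],[1,[0,0,0],0],[1,[0,0,-10],0],[1,[0,0,-25],0]]' | grep -E 'eef|force|gap'; python3 -m crank '[[1,[0,0,-35],0],[1,[0,0,-35],7],[1,[0,0,-35],7],[1,[0,0,-30],7],[1,[0,0,-20],7]]' >/dev/null; python3 -m crank '[[1,[0,0,0],7],[1,[0,0,0],7],[1,[0,0,0],7],[1,[0,0,0],7],[1,[0,0,0],7]]' >/dev/null; python3 -m crank '[[1,[0,0,0],7],[1,[0,0,0],7],[1,[0,0,0],7],[1,[0,0,0],6],[1,[0,0,0],0]]' >/dev/null; python3 -m crank '[[1,[36,20,0],0],[1,[36,20,0],0],[1,[36,20,0],0],[1,[36,20,0],0],[1,[36,20,0],0]]'>/dev/null; python3 -m crank '[[1,[10,8,0],0],[1,[0,0,0],0],[1,[0,0,0],0],[1,[0,0,0],0],[1,[0,0,0],0]]'; python3 -c "
from h import *
shot('wrist','g1')"
python3 -m crank '[[1,[-15,-20,0],0],[1,[-15,-25,0],0],[1,[-10,-25,0],0],[1,[0,0,0],0],[1,[0,0,0],0]]' >/dev/null; python3 -c "
from h import *
shot('wrist','g2');shot('top','t8');shot('side','s8')
a=cv2.imread('pics/g1.png')[:300,100:540];b=cv2.imread('pics/g2.png')[:300,100:540];c=cv2.imread('pics/s8.png')[150:350,290:490];d=cv2.imread('pics/t8.png')[170:250,400:480]
cv2.imwrite('pics/c8.png',np.vstack([np.hstack([cv2.resize(a,(440,300)),cv2.resize(c,(300,300))]),np.hstack([cv2.resize(b,(440,300)),cv2.resize(d,(300,300))])]))"
```

```text
eef_pos: [0.4901, -0.2919, 0.1422]
force: [0.5, -0.3, -0.4]
finger_gap: 0.988
time_s: 17.17
eef_pos: [0.5992, -0.1044, 0.2994]
orientation: [[0.0, 1.0, -0.0], [1.0, -0.0, -0.0], [-0.0, -0.0, -1.0]]
force: [-0.6, -0.3, 0.1]
finger_gap: 1.002
```

View pics/c8.png

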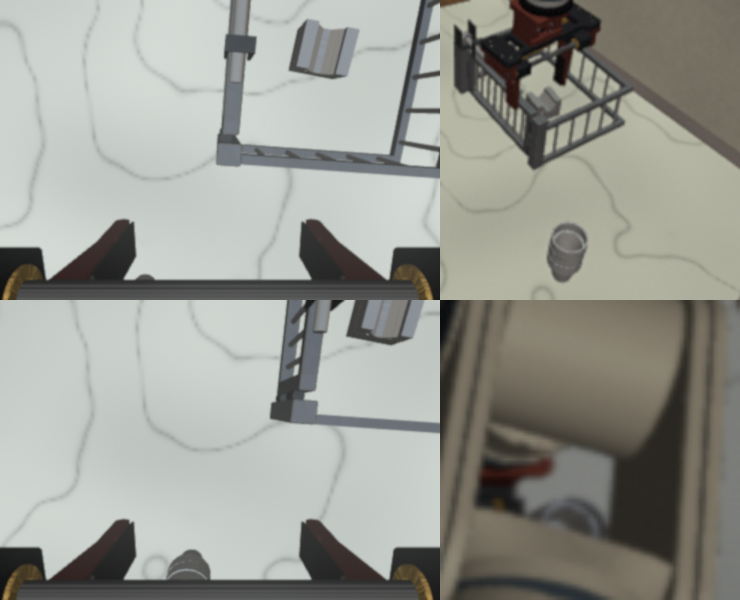

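The stack of three stands upright in the side view. The gate needs a view further toward +y.

```bash
python3 -m crank '[[1,[30,12,0],0],[1,[35,15,0],0],[1,[35,15,0],0],[1,[35,15,0],0],[1,[25,5,0],0]]'>/dev/null; python3 -m crank '[[1,[0,0,0],0],[1,[0,0,0],0],[1,[0,0,0],0],[1,[0,0,0],0],[1,[0,0,0],0]]'|grep eef; python3 -c "
from h import *
shot('wrist','g3')"
python3 -m crank '[[1,[15,-20,0],0],[1,[15,-20,0],0],[1,[15,-15,0],0],[1,[0,0,0],0],[1,[0,0,0],0]]' >/dev/null;python3 -m crank '[[1,[0,0,0],0],[1,[0,0,0],0],[1,[0,0,0],0],[1,[0,0,0],0],[1,[0,0,0],0]]'|grep eef; python3 -c "
from h import *
shot('wrist','g4')
a=cv2.imread('pics/g3.png')[:300,220:420];b=cv2.imread('pics/g4.png')[:300,270:470]
cv2.imwrite('pics/c9.png',cv2.resize(np.hstack([a,b]),(800,600),interpolation=cv2.INTER_CUBIC))"
```

```text
eef_pos: [0.5917, 0.0159, 0.2994]
eef_pos: [0.5371, 0.0616, 0.2992]
```

View pics/c9.png

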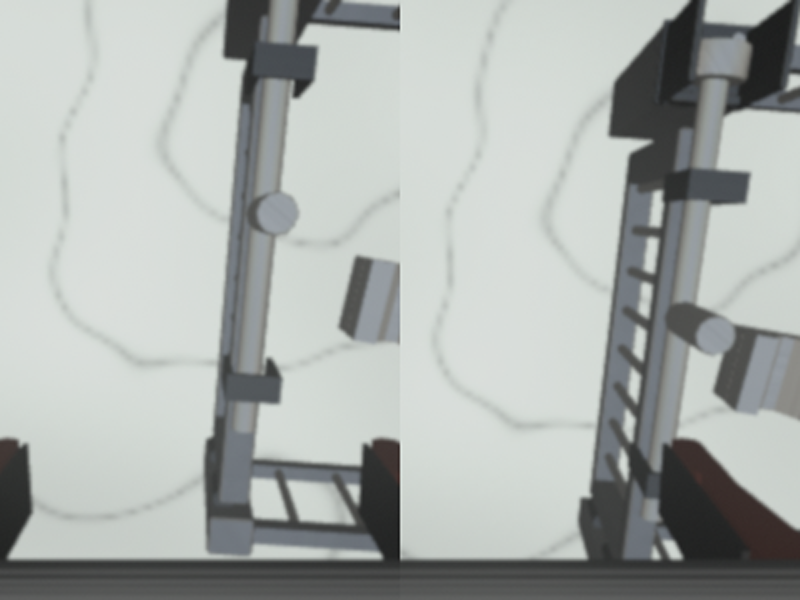

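g3: knob top disc at pixel (358.5,106.5), rod from (343,207) to (361.5,10). g4: knob disc (428,167.5), rod (400,215) to (426,50). Triangulating.

```bash
python3 - <<'E'
from h import *
c3=load('g3')[1];c4=load('g4')[1]
x,e=tri([(c3,(358.5,106.5)),(c4,(428,167.5))]);print('knob top',x.round(4),np.round(e,2))
print([plane(c,p,.195).round(4) for c,p in((c3,(358.5,106.5)),(c4,(428,167.5)))])
D=[]
for c,a,b in((c3,(343,207.5),(361.5,10)),(c4,(400,215),(426,50))):
    A=plane(c,a,.145);B=plane(c,b,.145);d=B-A;print('rod',A.round(4),B.round(4),'yaw',np.degrees(np.arctan2(-d[0],d[1])))
    print('  rod x at knob y',A[0]+(x[1]-A[1])*d[0]/d[1])
E
python3 -c "
from h import *
s=robot.state();print(s['time_s'],s['eef_pos'],s['q'])"
```

```text
knob top [0.6229 0.0843 0.1951] [0.18 0.18]
[array([0.6228, 0.0842, 0.195 ]), array([0.623 , 0.0844, 0.195 ])]
rod [ 0.617  -0.0088  0.145 ] [0.629  0.1616 0.145 ] yaw -4.020350367103758
  rod x at knob y 0.6235646263269853
rod [0.6173 0.0294 0.145 ] [0.63   0.1766 0.145 ] yaw -4.958772366111855
  rod x at knob y 0.6220357710135733
19.55 [0.53703715 0.06166534 0.29922798] [ 5.28970798e+00  1.33848194e+01  1.00895007e+02 -1.65505602e-03
  6.57318315e+01  5.27975886e+00]
```

```bash
python3 -m crank '[[1,[7,20,0],0],[1,[8,30,0],0],[1,[7,28,0],0],[1,[0.6,8,0],0],[1,[0,0,0],4.5]]' 35 >/dev/null; python3 -m crank '[[1,[0,0,25],0],[1,[0,0,35],0],[1,[0,0,32],0],[1,[0,0,18],0],[1,[0,0,9],0]]'>/dev/null; python3 -m crank '[[1,[0,0,0],0],[1,[0,0,0],0],[1,[0,0,0],0],[1,[0,0,0],0],[1,[0,0,0],0]]'
```

```text
time_s: 20.8
eef_pos: [0.6236, 0.0847, 0.1819]
orientation: [[0.078, 0.997, 0.003], [0.997, -0.078, 0.0], [0.0, 0.002, -1.0]]
force: [0.9, -0.6, 0.1]
finger_gap: 0.999
```

```bash
python3 -m crank '[[-1,[0,0,1],0],[-1,[0,0,0],0],[-1,[0,0,0],0],[-1,[0,0,0],0],[-1,[0,0,0],0]]' 35 |tail -2; python3 -m crank '[[-1,[0,0,0],0],[-1,[0,0,0],0],[-1,[0,0,0],0],[-1,[0,0,0],0],[-1,[0,0,0],0]]'; python3 -m crank '[[-1,[0,0,0],0],[-1,[0,0,0],0],[-1,[0,0,0],0],[-1,[0,0,0],0],[-1,[0,0,0],0]]'
```

```text
force: [0.2, -1.3, 0.3]
finger_gap: 0.66
time_s: 21.63
eef_pos: [0.6228, 0.0846, 0.1793]
orientation: [[0.078, 0.997, -0.0], [0.997, -0.078, -0.0], [-0.0, -0.0, -1.0]]
force: [-0.0, -0.6, -0.0]
finger_gap: 0.283
time_s: 22.05
eef_pos: [0.6224, 0.0846, 0.1793]
orientation: [[0.078, 0.997, -0.001], [0.997, -0.078, -0.0], [-0.0, -0.001, -1.0]]
force: [-2.9, -0.4, 2.0]
finger_gap: 0.176
```

The opening reads 15.5 mm, so the knob is held. Lifting 11 mm.

```bash
python3 -m crank '[[-1,[0,0,-2],0],[-1,[0,0,-3],0],[-1,[0,0,-3],0],[-1,[0,0,-2],0],[-1,[0,0,-1],0]]'; python3 -m crank '[[-1,[0,0,0],0],[-1,[0,0,0],0],[-1,[0,0,0],0],[-1,[0,0,0],0],[-1,[0,0,0],0]]'
```

```text
time_s: 22.47
eef_pos: [0.6224, 0.0846, 0.1905]
orientation: [[0.078, 0.997, -0.001], [0.997, -0.078, -0.0], [-0.0, -0.001, -1.0]]
force: [-4.1, 0.4, -2.7]
finger_gap: 0.181
time_s: 22.88
eef_pos: [0.6225, 0.0846, 0.1901]
orientation: [[0.078, 0.997, -0.001], [0.997, -0.078, -0.0], [-0.0, -0.001, -1.0]]
force: [-4.6, 0.9, -2.9]
finger_gap: 0.173
```

z force is −2.9 N, the bolt's weight, and the lift is 10.8 mm. Now drawing.

```bash
python3 -m crank '[[-1,[-2,0,0],0],[-1,[-3,0,0],0],[-1,[-3,0,0],0],[-1,[-2,0,0],0],[-1,[0,0,0],0]]'; python3 -m crank '[[-1,[-2,0,0],0],[-1,[-3,0,0],0],[-1,[-3,0,0],0],[-1,[-2,0,0],0],[-1,[0,0,0],0]]'
```

```text
time_s: 23.3
eef_pos: [0.6217, 0.0738, 0.1903]
orientation: [[0.078, 0.997, -0.001], [0.997, -0.078, -0.0], [-0.001, -0.001, -1.0]]
force: [-4.9, -0.2, -1.7]
finger_gap: 0.176
time_s: 23.72
eef_pos: [0.621, 0.0639, 0.1903]
orientation: [[0.078, 0.997, -0.001], [0.997, -0.078, -0.0], [-0.001, -0.001, -1.0]]
force: [-4.9, -1.1, -2.8]
finger_gap: 0.177
```

```bash
python3 -m crank '[[-1,[-2,0,0],0],[-1,[-4,0,0],0],[-1,[-4,0,0],0],[-1,[-3,0,0],0],[-1,[0,0,0],0]]'; python3 -m crank '[[-1,[0,0,0],0],[-1,[0,0,0],0],[-1,[0,0,0],0],[-1,[0,0,0],0],[-1,[0,0,0],0]]'; python3 - <<'E'
from h import *
y=np.array([.078,.997]);k=np.array([.6228,.0845]);h=k-.150*y;p=robot.state()['eef_pos'][:2];r=np.linalg.norm(p-h);print('hinge',h,'r',r)
# tool turns with gate: arc from 0 to .39 in equal steps, in tool axes
th=.39/11
print('per step tool dx,dy mm (first):',-r*(1-np.cos(th))*1e3,-r*np.sin(th)*1e3,np.degrees(th))
E
```

```text
time_s: 24.13
eef_pos: [0.6199, 0.0508, 0.1903]
orientation: [[0.078, 0.997, -0.001], [0.997, -0.078, -0.001], [-0.001, -0.001, -1.0]]
force: [-5.5, -0.1, -2.1]
finger_gap: 0.176
time_s: 24.55
eef_pos: [0.62, 0.0512, 0.1903]
orientation: [[0.078, 0.997, -0.001], [0.997, -0.078, -0.001], [-0.001, -0.001, -1.0]]
force: [-5.6, -0.4, -2.7]
finger_gap: 0.174
hinge [ 0.6111  -0.06505] r 0.1165707098924857
per step tool dx,dy mm (first): -0.07325846180129039 -4.132095714451875 2.0313958191001915
```

Drawn 33.5 mm without catching (it needs at least 26). I'll open along the arc, starting gently.

```bash
python3 -m crank '[[-1,[0,-2.1,0],-1],[-1,[0,-2.1,0],-1],[-1,[-0.1,-2.1,0],-1],[-1,[0,-2.1,0],-1],[-1,[0,-2.1,0],-1]]'; 
```

```text
time_s: 24.97
eef_pos: [0.6105, 0.052, 0.1909]
orientation: [[-0.011, 1.0, 0.002], [1.0, 0.011, -0.0], [-0.0, 0.002, -1.0]]
force: [2.8, -1.3, -2.2]
finger_gap: 0.176
```

```bash
python3 -m crank '[[-1,[-0.1,-4,0],-2],[-1,[0,-4,0],-2],[-1,[-0.1,-4,0],-2],[-1,[0,-4,0],-2],[-1,[-0.1,-2,0],-1]]'|grep -E 'eef|force|gap'; python3 -m crank '[[-1,[0,-4,0],-2],[-1,[-0.1,-4,0],-2],[-1,[-0.1,-4,0],-2],[-1,[0,-4,0],-2],[-1,[0,-1,0],-0.5]]'|grep -E 'eef|force|gap';python3 -m crank '[[-1,[0,0,0],0],[-1,[0,0,0],0],[-1,[0,0,0],0],[-1,[0,0,0],0],[-1,[0,0,0],0]]'; python3 - <<'E'
from h import *
s=robot.state();d=np.array(s['eef_pos'][:2])-[.6111,-.06505];g=np.degrees(np.arctan2(d[1],d[0]))-85.5
print('gate deg',g,'r',np.linalg.norm(d),'chord',2*.232*np.sin(np.radians(g/2)))
shot('side','s9');shot('top','t9');shot('wrist','w9')
a=cv2.imread('pics/s9.png')[130:350,260:480];b=cv2.imread('pics/w9.png')[:290,120:520]
cv2.imwrite('pics/c10.png',np.hstack([cv2.resize(a,(400,400)),cv2.resize(b,(400,290)) if 0 else cv2.copyMakeBorder(b,0,110,0,0,cv2.BORDER_CONSTANT)]))
E
```

```text
eef_pos: [0.5921, 0.0506, 0.1908]
force: [2.6, 0.1, -2.0]
finger_gap: 0.176
eef_pos: [0.5756, 0.0466, 0.1907]
force: [4.2, 0.5, -2.2]
finger_gap: 0.174
time_s: 26.22
eef_pos: [0.5757, 0.0466, 0.1905]
orientation: [[-0.309, 0.951, 0.001], [0.951, 0.309, 0.0], [-0.0, 0.001, -1.0]]
force: [4.0, 0.9, -2.3]
finger_gap: 0.174
gate deg 22.07985076062539 r 0.11714064125690397 chord 0.08885274068741372
```

View pics/c10.png

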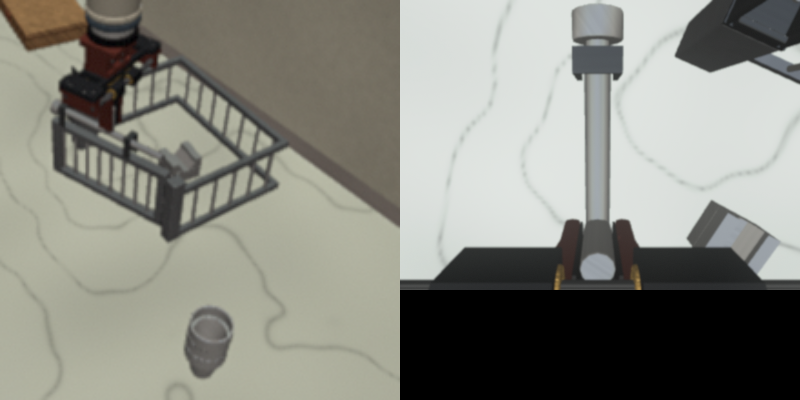

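The head is clear of the keeper, the rod is in line with the tool (gate at about 22°), the knob is held and the stack of three is upright. Handing in.

```bash
python3 -c "
from h import *
s=robot.state();print(s['time_s'],np.round(s['eef_pos'],4),np.round(s['force'],1));robot.sign_off()"
```

```text
26.3667 [0.5755 0.0466 0.1904] [ 4.   1.6 -2.2]
the job is handed in; nothing more can be done
```

The job is done and handed in at 26.4 s of the 66 s allowed.

- **Cups:** I nested cup B, then cup A, into cup C. Each met the expected seating height (TCP z 0.0886 and 0.1094 m), and the last side picture shows the three as one upright stack.
- **Bolt:** I gripped the knob, lifted it about 11 mm (about 2.9 N, the bolt's weight) and drew it about 33.5 mm towards the hinge. It did not catch on the keeper's lip.
- **Gate:** I swung it open along its arc and am still holding it by the knob. The TCP position puts it at about 22°, or roughly 8.9 cm at the free edge, with a steady 4 N spring pull.

**Last checks:** The wrist picture shows the bolt's head clear of the keeper and the knob held in the fingers. No measured force was above about 11 N. I worked out the opening from the TCP and the estimated hinge position, not from a separate sighting of the free edge. I never moved near the V-block, ring gauge or mouse, but I did not measure them again at the end. No check failed or disagreed.

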